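Lock the print jig with the mallet

TASK

Push the print jig's carriage all the way in to its stop, then pick up the mallet by its handle and knock the jig's sprung locking pin fully down with the mallet's face, in one blow or several; only the mallet may touch the pin. Afterwards stand the mallet back in its rest as it was, head upright in the pocket and handle over the cross bar, and let go. Leave the other things on the bench where they are.

Things in the scene. Friction and masses are not known exactly. Their poses are not given: they have to be found in the camera images.
- jig: Print jig fixed to the bench: grey base 260 x 130 x 12 mm (x -120 to 140), two side rails (tops 32 mm up), aluminium bridge across them centred at x = 50 mm (50 mm along x, 126 along y, top 98 mm up, brass collar to 104). Origin on the bench; +x is the way the carriage is pushed in (away from the robot, within 0.3 rad), z up.
- carriage: Steel carriage 205 x 88 x 12 mm with a white blank plate on it, sliding along jig x under the bridge. Takes 3 N, stays where left, stops solidly when home. Axes as the jig; origin at the underside of its 22 mm square locking hole, 14 mm up. Home: origin at jig x = 50 mm, below the pin; starts 40 to 70 mm short of it.
- push_plate (a point): Centre of the near face of the carriage's push plate, a dark upright steel plate at its near end: 12 mm thick, 80 mm wide, from 26 to 71 mm above the bench. This point lies at carriage x = -120 mm, 48 mm above the bench; axes as the jig. Push here along +x.
- lockpin: Sprung steel locking pin upright in the bridge (jig x = 50 mm, y = 0): flat round head 40 mm wide, 14 mm thick, on a 16 mm stem. Origin: centre of the head's top, 140 mm above the bench when up, 118 mm when fully down on the collar (22 mm travel). Takes 7 to 10 N, stays where driven. Its foot is blocked after 6 mm unless the carriage is home.
- rest: Mallet rest fixed to the bench: plywood board 220 x 110 x 10 mm (x -160 to 60) with a square head pocket, 76 mm inside, lip 9 mm high, and at x = -135 mm a cross bar 70 mm wide, top 39 mm up, under the handle. Origin on the bench below the pocket's centre, pocket floor 10 mm up; x from cross bar to pocket, away from the robot (within 0.3 rad).
- mallet: Mallet, 0.45 kg, standing on one face in its rest, handle level: upright round grey head 52 mm wide, 90 mm tall, dark band; flat-sided wooden handle 26 mm wide, 30 mm tall, middle 45 mm above the lower face, ending at x = -175 mm. Origin: centre of the lower striking face; z up the head, x from handle to head.
- mallet_grip (a point): Where to grip the mallet: middle of the handle, 65 mm from the head's axis (mallet x = -65 mm, z = 45 mm), axes as the mallet. Fingers close along y.
- tape_roll: Bystander: cardboard tape core ring lying flat, 90 mm across, 36 mm tall. Origin at its middle on the bench.
- ink_jar: Bystander: lidded jar, 64 mm across, 100 mm tall. Origin at its middle on the bench.
- hammer: Bystander: ordinary hammer lying flat (not the tool to use). Origin under its middle.
- wrench: Bystander: spanner lying flat. Origin under its middle.
- mug: Bystander: white mug, 80 mm across, 90 mm tall. Origin at its middle on the bench.
- can: Bystander: closed can, 72 mm across, 110 mm tall. Origin at its middle on the bench.
Mind the look-alikes: they are no part of the job. What is shaped like the mallet but turquoise is not meant. What is shaped like the rest but blue is not meant.

How it is judged:
On the way, in this order (a step that is already met when the one before it is completed fails the run):
1. the carriage is home at its stop (within 4 mm) (x of carriage in the frame of jig above 0.046 m), for 0.2 s.
2. the mallet, held in the fingers, hits the locking pin (contact force between mallet and lockpin above 1 N and contact force between the fingers and mallet above 1 N).
3. the pin is fully down (within 3 mm) (z of lockpin in the frame of jig below 0.121 m and x of carriage in the frame of jig above 0.046 m), for 0.1 s.
At the end, for the whole second after the job is handed in: Carriage within 4 mm of its stop, pin within 3 mm of fully down; mallet at rest on the pocket floor (axis within 18 mm of the pocket's centre, face within 4 mm of the floor, upright within 0.1 rad), handle over the cross bar (within 0.3 rad) (all of step 3 and horizontal distance between mallet and rest below 0.018 m and height (world z) of mallet below 0.014 m and angle between mallet's own z axis and vertical below 0.1 rad and angle between the x axis of mallet and the x axis of rest, either way round below 0.3 rad and x of mallet_grip in the frame of rest between -0.1 and -0.03 m and linear speed of mallet below 0.02 m/s); the robot touches nothing.
It fails at once if the robot itself touches the locking pin (contact force between any of the fingers, the arm and lockpin above 0.5 N).
It fails at once if another thing on the bench is moved by more than 30 mm (distance of any of tape_roll, ink_jar, hammer, wrench, mug, can from where it was at the start of the episode above 0.03 m).
It also fails if it takes over 64 s, if anything falls off the work surface, if the arm or the gripper's body presses on something with over 40 N, if the wrist force passes 120 N, or if a joint passes its speed limit or range.

ROBOT

A 6-joint arm with a two-finger parallel gripper is mounted at the origin on the work surface. World frame = base frame: x ahead of the robot, y to its left, z up, the work surface at z = 0. Lengths are in m, angles in rad, forces in N, time in s.
With the tool pointing down it reaches from about 0.425 to 0.95 m from the base axis. Payload 3.5 kg.
Tool frame: the origin (TCP) lies between the finger pads; the fingertips stand 14 mm ahead of it and the grasp point (between the pads) lies 5 mm behind it; z points along the fingers, y is the line along which they close (so a half turn about z gives the same grasp; the last joint's range is limited). The gripper opens to 85 mm and grips with 20 to 120 N. Pads are 22 mm wide; open, the fingers measure 114 mm over their backs; the gripper's body (76 mm by 85 mm) begins 54 mm behind the grasp point. The pads swing forward as they close: fully open they stand 13 mm farther back than shut.
Start: joints at [-1.267, 0.286, 1.577, -0, 1.279, -0.15], TCP at [0.296, -0.607, 0.245] pointing down, gripper open.
Joint ranges: [-2.77, 2.77], [-0.9, 2.22], [0.21, 2.48], [-1.53, 4.67], [0.24, 2.81], [-2.84, 2.84]. Speed limits (rad/s): [2.79, 2.79, 3.14, 3.14, 3.14, 3.14].

INTERFACE

Orientations are given as a unit quaternion [x, y, z, w].
In Python, from plant import * gives the robot as it stands.
- The arm moves only by the tool step_arm, never from a script. Its argument "commands" is a list of rows, each an object of numbers: "gripper": the gripper's target within -1 to 1 (shut at 1, half-way at 0, fully open at -1); "x", "y", "z": the shift along the tool's x, y, z in mm; "spin": the turn about the tool's z in degrees. A call has exactly 10 rows; each row shifts and turns the commanded pose from where the row before left it, along the tool's axes as they then stand; what a row does not reach is not made up. A row lasts 1/10 s, in which the tool goes at most 50 mm and 8.59 degrees, less where a joint would pass 70% of its speed; a pose out of reach is approached as far as the arm can. A call with a gripper value outside its range is refused whole. The fingers move at their own pace and stop on an object; "force" is the grip in N (left out, the last holds). Time passes only in rows, so rows that do not move let the fingers close, or fill a call up. It gives the time, the measured TCP pose, the force, the opening and the grip force at its end, in the units of the state.
- get_state(): the state, without advancing time (a new reading comes with each control period).
- read_camera(name): name is "scene" or "top"; returns a dict with "color" (400x640x3 uint8, red, green, blue), "z_map" (400x640 float32, m along the optical axis (not along the pixel's ray), 0 where there is no reading), "fx", "fy", "cx", "cy" (pixels), "distortion" ([k1, k2, p1, p2, k3] as OpenCV has them; the pictures are not rectified), "eye" and "attitude" of the camera in the world. Camera axes: x right, y up, looking along -z (the intrinsics and any distortion apply to the point x, -y, -z); pixel columns grow to the right and rows downward; lengths in m; the calibration is good to about 2 mm. A picture is of the moment at which its call begins.
- sign_off(): hands the job in; it is judged then, once.
The state is a dict: "time": time; "qpos": joint angles; "dq": joint speeds; "joint_efforts": joint torques, N m; "eef_pos": TCP position; "tcp_rot": TCP orientation; "contact_force": force on the tool from outside, world axes, zero at the start; "wrist_torque": the same for the moment, N m; "opening": opening from 0.0 (shut) to 1.0 (fully open); "finger_force": force on a finger pad.
Only numpy, scipy, OpenCV 4.12 (cv2) and the standard library are available. Lean on these libraries where they do the work, as an engineer would, in place of code of your own. Each camera call takes 0.05 s, during which the arm holds its last target. There are 200 camera calls.

## Working session

There is one attempt and no reset: what is moved stays moved. The work goes in short steps, Python scripts to look and compute and a tool call to move; the robot and the scene stay as the last step left them, time stands still between calls to the robot, and variables do not carry over. Pictures are saved under pics/ and viewed, at most 10 in all, crops included, and the job is handed in when it is done.

Besides the shell and the picture viewer there is one more tool, called after "Emit:" as name(argument=value, ...) on one line, values as JSON. step_arm: Moves the arm, as the interface text tells. Its arguments: {"type":"object","properties":{"commands":{"type":"array"},"force":{"type":"number"}},"required":["commands"]}

```bash
ls; mkdir -p pics; cat > h.py <<'E'
from plant import *
import numpy as np, cv2, pickle
from scipy.spatial.transform import Rotation as R
def grab(n):
    c=read_camera(n); pickle.dump(c,open(f'pics/{n}.pkl','wb')); return c
def att(c):
    a=np.array(c['attitude'],float); return a if a.shape==(3,3) else R.from_quat(a).as_matrix()
def rays(c,px):
    K=np.array([[c['fx'],0,c['cx']],[0,c['fy'],c['cy']],[0,0,1.]])
    p=cv2.undistortPoints(np.array(px,float).reshape(-1,1,2),K,np.array(c['distortion'],float))[:,0]
    return np.c_[p[:,0],-p[:,1],-np.ones(len(p))]
def plane(c,px,z):
    d=rays(c,px)@att(c).T; e=np.array(c['eye']); return e+d*((z-e[2])/d[:,2])[:,None]
def cloud(c):
    v,u=np.mgrid[:400,:640]; d=rays(c,np.c_[u.ravel(),v.ravel()])
    return ((d*c['z_map'].reshape(-1,1))@att(c).T+np.array(c['eye'])).reshape(400,640,3)
E
python3 - <<'E'
from h import *
for n in('scene','top'):
    c=grab(n); cv2.imwrite(f'pics/{n}0.png',c['color'][...,::-1]); print(n,c['eye'],c['attitude'],c['fx'],c['distortion'])
print(get_state())
E
```

```text
pics
scene [ 1.20140428 -0.16985922  1.26279326] [0.22742893 0.18414052 0.57869444 0.76123656] 506.53306017018645 [-0.04469829  0.          0.          0.          0.        ]
top [0.19462367 0.00722352 1.60173628] [ 0.05605347 -0.0515109  -0.7002966   0.70978117] 443.359948472613 [-0.12050853  0.          0.          0.          0.        ]
{'time': 0.1, 'qpos': array([-1.26698424e+00,  2.87099538e-01,  1.57802367e+00, -1.02888556e-05,
        1.27862370e+00, -1.49981679e-01]), 'dq': array([-0.00066529, -0.00037362, -0.00340019,  0.00023871, -0.00157172,
       -0.00059928]), 'joint_efforts': array([ 5.11914695e-04, -4.07299054e+01, -2.93700349e+01, -1.33315043e-04,
        3.42665910e-03,  2.55534633e-07]), 'eef_pos': array([ 0.29576964, -0.60611937,  0.24407425]), 'tcp_rot': array([ 9.74368247e-01,  2.24956349e-01, -8.76760301e-05, -1.07356403e-03]), 'contact_force': array([-0.53056702,  0.19090037,  0.20623396]), 'wrist_torque': array([ 0.02658826, -0.01365123,  0.0159985 ]), 'finger_force': 0.0, 'opening': 1.0005253450822784}
```

View pics/scene0.png

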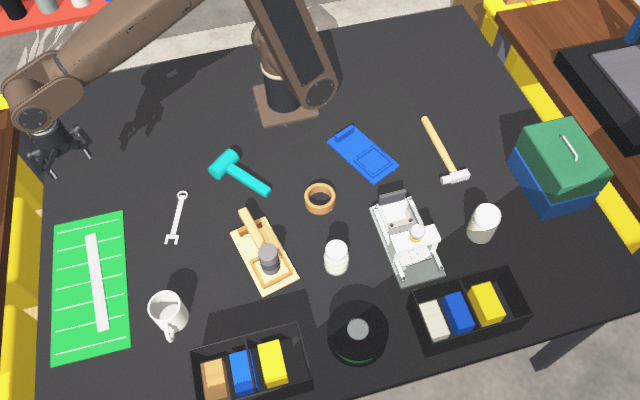

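View pics/top0.png

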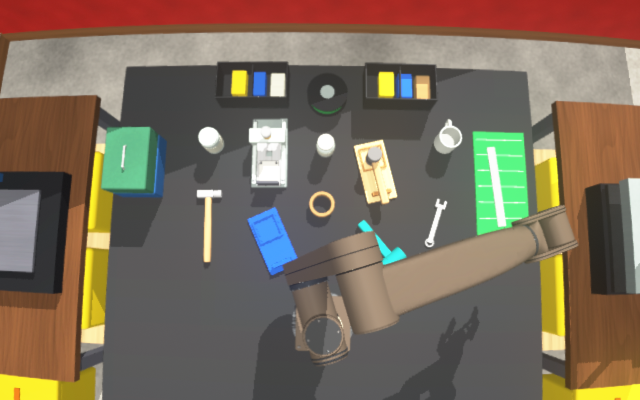

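Candidates for the mallet: the grey-headed one in the plywood rest, scene (265,255), and the turquoise one at (240,172), which is a decoy. For the rest: plywood at (265,255), and the blue decoy at (363,152). The other hammer is at (445,150). I choose the grey-headed mallet in the plywood rest. The jig is at scene (408,240).

```bash
python3 - <<'E'
from h import *
S=pickle.load(open('pics/scene.pkl','rb'));T=pickle.load(open('pics/top.pkl','rb'))
a=cv2.resize(S['color'][180:300,220:460],None,fx=3,fy=3,interpolation=cv2.INTER_CUBIC)[...,::-1]
cv2.imwrite('pics/crop1.png',a)
for n,c in(('S',S),('T',T)):
    P=cloud(c); z=P[...,2]; hsv=cv2.cvtColor(c['color'],cv2.COLOR_RGB2HSV)
    near=lambda x0,x1,y0,y1:(P[...,0]>x0)&(P[...,0]<x1)&(P[...,1]>y0)&(P[...,1]<y1)
    # wood pieces
    w=(hsv[...,0]>8)&(hsv[...,0]<28)&(hsv[...,1]>60)&(z>-.01)&(z<.3)
    nl,lab,st,ce=cv2.connectedComponentsWithStats(w.astype(np.uint8))
    for i in range(1,nl):
        if st[i,4]>100: print(n,st[i],ce[i].round(),np.median(P[lab==i],0).round(3))
    # tall things
    t=(z>.025)&(z<.2)&near(.3,1,-.6,.6)
    nl,lab,st,ce=cv2.connectedComponentsWithStats(t.astype(np.uint8))
    for i in range(1,nl):
        if st[i,4]>60: q=P[lab==i]; print(n,'tall',ce[i].round(),q.min(0).round(3),q.max(0).round(3))
E
```

```text
S [ 496    0  144  210 8842] [576.  62.] [-0.036  0.999 -0.002]
S [254  30  31  49 427] [266.  57.] [ 0.038 -0.048  0.248]
S [ 253   70   85   58 1272] [288. 105.] [ 0.082 -0.006  0.014]
S [   0  108   16  176 1416] [  5. 172.] [ 0.01  -0.924  0.   ]
S [421 116  36  57 505] [437. 143.] [0.323 0.414 0.022]
S [304 183  32  32 653] [319. 198.] [0.425 0.006 0.029]
S [ 230  207   70   91 1376] [264. 247.] [ 0.522 -0.181  0.015]
S [467 281  40  46 540] [483. 307.] [0.87  0.293 0.063]
S [ 200  358   31   42 1032] [215. 380.] [ 0.861 -0.359  0.06 ]
S [262 368  27  21 207] [276. 381.] [ 0.905 -0.224  0.065]
S tall [535. 173.] [0.44  0.592 0.025] [0.661 0.6   0.18 ]
S tall [459. 173.] [0.443 0.374 0.025] [0.47  0.461 0.032]
S tall [257. 184.] [ 0.3   -0.197  0.025] [ 0.365 -0.125  0.038]
S tall [319. 196.] [ 0.376 -0.039  0.025] [0.469 0.05  0.045]
S tall [405. 230.] [0.484 0.139 0.025] [0.735 0.267 0.145]
S tall [484. 221.] [0.611 0.374 0.025] [0.684 0.444 0.118]
S tall [259. 243.] [ 0.42  -0.244  0.025] [ 0.62  -0.151  0.107]
S tall [336. 256.] [ 0.603 -0.037  0.025] [0.665 0.026 0.106]
S ta
[... 843 characters left out ...]
0.936 0.4   0.119]
T tall [401.  85.] [ 0.785 -0.402  0.025] [ 0.933 -0.14   0.121]
T tall [327.  92.] [ 0.758 -0.08   0.027] [0.908 0.068 0.075]
T tall [448. 137.] [ 0.621 -0.489  0.025] [ 0.736 -0.407  0.097]
T tall [268. 154.] [0.486 0.143 0.025] [0.734 0.267 0.149]
T tall [211. 140.] [0.608 0.376 0.026] [0.679 0.445 0.12 ]
T tall [155. 163.] [0.444 0.594 0.025] [0.658 0.6   0.181]
T tall [325. 145.] [ 0.6   -0.03   0.025] [0.66  0.028 0.108]
T tall [377. 173.] [ 0.422 -0.241  0.025] [ 0.643 -0.147  0.108]
T tall [207. 194.] [0.415 0.376 0.025] [0.467 0.463 0.037]
T tall [321. 203.] [ 0.378 -0.032  0.026] [0.468 0.054 0.044]
T tall [365. 226.] [ 0.325 -0.172  0.025] [ 0.365 -0.125  0.037]
```

View pics/crop1.png

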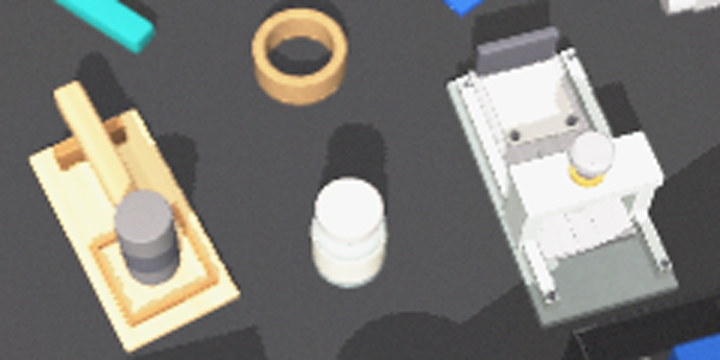

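The crop shows the grey-headed mallet standing in the plywood rest, head at crop (145,235), i.e. scene (268,258). The jig's pin is at crop (592,155), the dark push plate at (518,50). The choice is confirmed. Next I fit the poses.

```bash
cat > fit.py <<'E'
from h import *
def pts(c,x0,x1,y0,y1,z0,z1):
    P=cloud(c).reshape(-1,3); C=cv2.cvtColor(c['color'],cv2.COLOR_RGB2HSV).reshape(-1,3)
    m=np.all((P>[x0,y0,z0])&(P<[x1,y1,z1]),1); return P[m],C[m]
def rect(q):
    (c,(w,h),a)=cv2.minAreaRect((q[:,:2]*1000).astype(np.float32)); 
    if w<h: w,h,a=h,w,a+90
    a=(a+90)%180-90
    return np.round([*c,w,h,a],1)
def circ(q):
    c,r=cv2.minEnclosingCircle((q[:,:2]*1000).astype(np.float32)); return np.round([*c,r],1)
def report(c,n):
    b,_=pts(c,.4,.78,.08,.32,.006,.2); print(n,'jig all',rect(b),len(b))
    b,_=pts(c,.4,.78,.08,.32,.085,.102); print(' bridge',rect(b), b[:,2].max())
    b,_=pts(c,.4,.78,.08,.32,.108,.2); print(' pin',circ(b),np.median(b[:,2]).round(4))
    b,_=pts(c,.4,.6,.08,.32,.05,.083); print(' plate',rect(b),np.median(b,0).round(4))
    b,h=pts(c,.38,.72,-.32,-.09,.005,.03); k=(h[:,0]>8)&(h[:,0]<28)&(h[:,1]>50); print(' rest',rect(b[k]))
    b,_=pts(c,.38,.72,-.32,-.09,.09,.13); print(' head',circ(b),np.median(b[:,2]).round(4))
    b,_=pts(c,.38,.72,-.32,-.09,.05,.08); b=b[b[:,0]<.535]; print(' handle',rect(b),np.median(b[:,2]).round(4))
if __name__=='__main__':
    for n in('scene','top'): report(pickle.load(open(f'pics/{n}.pkl','rb')),n)
E
python3 fit.py
```

```text
scene jig all [581.6 200.6 361.4 230.9   1.6] 4550
 bridge [654.6 203.3 128.   52.6 -89. ] 0.10198125311937245
 pin [654.1 202.8  20.9] 0.1386
 plate [492.3 200.1  80.7  16.8  89.6] [0.4958 0.1992 0.0673]
 rest [ 547.7 -188.1  226.2  111.9   13.4]
 head [ 590.9 -176.7   27.6] 0.1001
 handle [ 480.  -204.1  117.6   26.9   13.7] 0.0688
top jig all [5.872e+02 1.994e+02 3.710e+02 2.389e+02 3.000e-01] 2676
 bridge [651.7 204.7 122.1  51.8 -89.1] 0.10193741085621255
 pin [652.  206.3  19.1] 0.1393
 plate [492.6 205.   81.2  12.1  89.6] [0.4918 0.2037 0.0692]
 rest [ 543.9 -186.3  239.3  116.    13.6]
 head [ 593.1 -172.2   26.5] 0.1009
 handle [ 479.9 -197.2  118.    34.3   15.6] 0.0694
```

Emit:
step_arm(commands=[{"spin": 8.5, "gripper": 1}, {"spin": 8.5, "gripper": 1}, {"spin": 8.5, "gripper": 1}, {"x": 29, "y": -40, "gripper": 1}, {"x": 29, "y": -40, "gripper": 1}, {"x": 29, "y": -40, "gripper": 1}, {"x": 29, "y": -40, "gripper": 1}, {"x": 29, "y": -40, "gripper": 1}, {"x": 29, "y": -40, "gripper": 1}, {"x": 29, "y": -40, "gripper": 1}], force=60)

```text
invalid input
```

Emit:
step_arm(commands=[{"y": -48, "gripper": 1}, {"y": -48, "gripper": 1}, {"y": -48, "gripper": 1}, {"y": -48, "gripper": 1}, {"y": -48, "gripper": 1}, {"y": -48, "gripper": 1}, {"y": -48, "gripper": 1}, {"y": -48, "gripper": 1}, {"y": -48, "gripper": 1}, {"y": -48, "gripper": 1}])

```text
invalid input
```

Emit:
step_arm(commands=[{"x": 0, "y": 0, "z": 0, "spin": 8.5, "gripper": 1}, {"x": 0, "y": 0, "z": 0, "spin": 8.5, "gripper": 1}, {"x": 0, "y": 0, "z": 0, "spin": 8.5, "gripper": 1}, {"x": 29, "y": -40, "z": 0, "spin": 0, "gripper": 1}, {"x": 29, "y": -40, "z": 0, "spin": 0, "gripper": 1}, {"x": 29, "y": -40, "z": 0, "spin": 0, "gripper": 1}, {"x": 29, "y": -40, "z": 0, "spin": 0, "gripper": 1}, {"x": 29, "y": -40, "z": 0, "spin": 0, "gripper": 1}, {"x": 29, "y": -40, "z": 0, "spin": 0, "gripper": 1}, {"x": 29, "y": -40, "z": 0, "spin": 0, "gripper": 1}], force=60)

```text
time: 1.1
eef_pos: [0.4971, -0.3229, 0.2449]
tcp_rot: [1.0, 0.004, -0.0, -0.0]
contact_force: [0.4, -1.2, 1.1]
opening: 0.002
finger_force: 0.0
```

Emit:
step_arm(commands=[{"x": 0, "y": -48, "z": 0, "spin": 0, "gripper": 1}, {"x": 0, "y": -48, "z": 0, "spin": 0, "gripper": 1}, {"x": 0, "y": -48, "z": 0, "spin": 0, "gripper": 1}, {"x": 0, "y": -48, "z": 0, "spin": 0, "gripper": 1}, {"x": 0, "y": -48, "z": 0, "spin": 0, "gripper": 1}, {"x": 0, "y": -48, "z": 0, "spin": 0, "gripper": 1}, {"x": 0, "y": -48, "z": 0, "spin": 0, "gripper": 1}, {"x": 0, "y": -48, "z": 0, "spin": 0, "gripper": 1}, {"x": 0, "y": -48, "z": 0, "spin": 0, "gripper": 1}, {"x": 0, "y": -48, "z": 0, "spin": 0, "gripper": 1}])

```text
time: 2.1
eef_pos: [0.4916, 0.157, 0.2451]
tcp_rot: [1.0, 0.004, -0.0, 0.0]
contact_force: [0.4, -0.1, 0.1]
opening: -0.0
finger_force: 0.0
```

Emit:
step_arm(commands=[{"x": -30, "y": -38, "z": 0, "spin": 0, "gripper": 1}, {"x": -33, "y": -9, "z": 0, "spin": 0, "gripper": 1}, {"x": 0, "y": 0, "z": 0, "spin": 0, "gripper": 1}, {"x": 0, "y": 0, "z": 40, "spin": 0, "gripper": 1}, {"x": 0, "y": 0, "z": 40, "spin": 0, "gripper": 1}, {"x": 0, "y": 0, "z": 40, "spin": 0, "gripper": 1}, {"x": 0, "y": 0, "z": 40, "spin": 0, "gripper": 1}, {"x": 0, "y": 0, "z": 35, "spin": 0, "gripper": 1}, {"x": 0, "y": 0, "z": 0, "spin": 0, "gripper": 1}, {"x": 0, "y": 0, "z": 0, "spin": 0, "gripper": 1}])

```text
time: 3.1
eef_pos: [0.4292, 0.2011, 0.0504]
tcp_rot: [1.0, 0.004, -0.001, 0.0]
contact_force: [0.4, 0.5, -0.2]
opening: -0.001
finger_force: 0.0
```

Emit:
step_arm(commands=[{"x": 20, "y": -1, "z": 0, "spin": 0, "gripper": 1}, {"x": 15, "y": -1, "z": 0, "spin": 0, "gripper": 1}, {"x": 8, "y": 0, "z": 0, "spin": 0, "gripper": 1}, {"x": 6, "y": 0, "z": 0, "spin": 0, "gripper": 1}, {"x": 6, "y": 0, "z": 0, "spin": 0, "gripper": 1}, {"x": 6, "y": 0, "z": 0, "spin": 0, "gripper": 1}, {"x": 6, "y": 0, "z": 0, "spin": 0, "gripper": 1}, {"x": 6, "y": 0, "z": 0, "spin": 0, "gripper": 1}, {"x": 6, "y": 0, "z": 0, "spin": 0, "gripper": 1}, {"x": 0, "y": 0, "z": 0, "spin": 0, "gripper": 1}])

```text
time: 4.1
eef_pos: [0.5092, 0.2041, 0.0503]
tcp_rot: [1.0, 0.004, 0.001, -0.0]
contact_force: [-0.7, 0.2, 1.0]
opening: 0.006
finger_force: 0.0
```

Emit:
step_arm(commands=[{"x": 2, "y": 0, "z": 0, "spin": 0, "gripper": 1}, {"x": 1, "y": 0, "z": 0, "spin": 0, "gripper": 1}, {"x": 1, "y": 0, "z": 0, "spin": 0, "gripper": 1}, {"x": 1, "y": 0, "z": 0, "spin": 0, "gripper": 1}, {"x": 1, "y": 0, "z": 0, "spin": 0, "gripper": 1}, {"x": 0, "y": 0, "z": 0, "spin": 0, "gripper": 1}, {"x": 0, "y": 0, "z": 0, "spin": 0, "gripper": 1}, {"x": 0, "y": 0, "z": 0, "spin": 0, "gripper": 1}, {"x": 0, "y": 0, "z": 0, "spin": 0, "gripper": 1}, {"x": 0, "y": 0, "z": 0, "spin": 0, "gripper": 1}])

```text
time: 5.1
eef_pos: [0.5138, 0.2042, 0.0502]
tcp_rot: [1.0, 0.004, 0.0, 0.0]
contact_force: [-1.4, -0.5, -0.2]
opening: 0.001
finger_force: 1.0
```

Emit:
step_arm(commands=[{"x": 2, "y": 0, "z": 0, "spin": 0, "gripper": 1}, {"x": 2, "y": 0, "z": 0, "spin": 0, "gripper": 1}, {"x": 1, "y": 0, "z": 0, "spin": 0, "gripper": 1}, {"x": 1, "y": 0, "z": 0, "spin": 0, "gripper": 1}, {"x": 1, "y": 0, "z": 0, "spin": 0, "gripper": 1}, {"x": 1, "y": 0, "z": 0, "spin": 0, "gripper": 1}, {"x": 0, "y": 0, "z": 0, "spin": 0, "gripper": 1}, {"x": 0, "y": 0, "z": 0, "spin": 0, "gripper": 1}, {"x": 0, "y": 0, "z": 0, "spin": 0, "gripper": 1}, {"x": 0, "y": 0, "z": 0, "spin": 0, "gripper": 1}])

```text
time: 6.1
eef_pos: [0.5219, 0.2044, 0.0503]
tcp_rot: [1.0, 0.004, 0.0, -0.0]
contact_force: [-1.9, -0.5, -2.3]
opening: 0.001
finger_force: 1.0
```

```bash
python3 - <<'E'
from h import *
from fit import report
c=grab('scene'); report(c,'scene'); 
cv2.imwrite('pics/s2.png',cv2.resize(c['color'][150:310,330:480],None,fx=4,fy=3.7)[...,::-1])
E
```

```text
scene jig all [ 5.890e+02  2.005e+02  3.778e+02  2.386e+02 -1.000e-01] 4904
 bridge [ 5.963e+02  2.037e+02  1.707e+02  1.280e+02 -1.000e-01] 0.10197340780976161
 pin [582.2 200.1  93.3] 0.139
 plate [532.5 200.1  80.5  31.1 -88.1] [0.5424 0.1989 0.0679]
 rest [ 523.2 -193.6  277.1  112.1   13.3]
 head [ 592.1 -176.5   26.5] 0.1006
 handle [ 479.3 -204.4  117.7   26.3   13.8] 0.0691
```

View pics/s2.png

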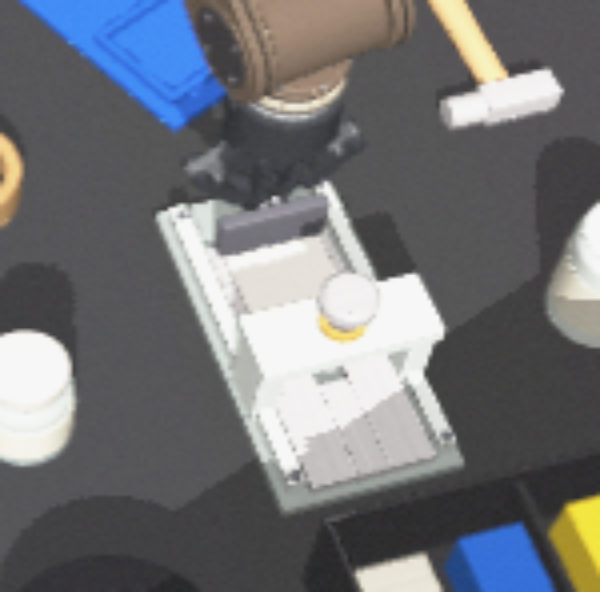

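The carriage has moved well in, its plate now at crop (270,222), and there is no end-stop force yet. I keep pushing.

Emit:
step_arm(commands=[{"x": 1, "y": 0, "z": 0, "spin": 0, "gripper": 1}, {"x": 1, "y": 0, "z": 0, "spin": 0, "gripper": 1}, {"x": 1, "y": 0, "z": 0, "spin": 0, "gripper": 1}, {"x": 1, "y": 0, "z": 0, "spin": 0, "gripper": 1}, {"x": 0, "y": 0, "z": 0, "spin": 0, "gripper": 1}, {"x": 0, "y": 0, "z": 0, "spin": 0, "gripper": 1}, {"x": 0, "y": 0, "z": 0, "spin": 0, "gripper": 1}, {"x": 0, "y": 0, "z": 0, "spin": 0, "gripper": 1}, {"x": 0, "y": 0, "z": 0, "spin": 0, "gripper": 1}, {"x": 0, "y": 0, "z": 0, "spin": 0, "gripper": 1}])

```text
time: 7.15
eef_pos: [0.5227, 0.2044, 0.0503]
tcp_rot: [1.0, 0.005, -0.004, 0.001]
contact_force: [-13.0, -1.9, 7.5]
opening: -0.002
finger_force: 6.3
```

Emit:
step_arm(commands=[{"x": -15, "y": 0, "z": 0, "spin": 0, "gripper": 1}, {"x": -15, "y": 0, "z": 0, "spin": 0, "gripper": 1}, {"x": 0, "y": 0, "z": -45, "spin": 0, "gripper": 1}, {"x": 0, "y": 0, "z": -45, "spin": 0, "gripper": 1}, {"x": 0, "y": 10, "z": -45, "spin": 0, "gripper": 1}, {"x": 5, "y": 30, "z": -30, "spin": 0, "gripper": 0}, {"x": 8, "y": 48, "z": 0, "spin": 0, "gripper": -1}, {"x": 8, "y": 48, "z": 0, "spin": 0, "gripper": -1}, {"x": 8, "y": 48, "z": 0, "spin": 0, "gripper": -1}, {"x": 0, "y": 48, "z": 0, "spin": 0, "gripper": -1}])

```text
time: 8.15
eef_pos: [0.5288, -0.0301, 0.2172]
tcp_rot: [1.0, 0.004, 0.003, 0.001]
contact_force: [1.0, -0.2, 0.0]
opening: 0.847
finger_force: 0.0
```

Emit:
step_arm(commands=[{"x": 2, "y": 48, "z": 0, "spin": 0, "gripper": -1}, {"x": 2, "y": 48, "z": 0, "spin": 0, "gripper": -1}, {"x": 0, "y": 48, "z": 0, "spin": 0, "gripper": -1}, {"x": 0, "y": 18, "z": 0, "spin": -6.6, "gripper": -1}, {"x": 0, "y": 0, "z": 0, "spin": -6.7, "gripper": -1}, {"x": 0, "y": 0, "z": 0, "spin": 0, "gripper": -1}, {"x": 0, "y": 0, "z": 20, "spin": 0, "gripper": -1}, {"x": 0, "y": 0, "z": 20, "spin": 0, "gripper": -1}, {"x": 0, "y": 0, "z": 0, "spin": 0, "gripper": -1}, {"x": 0, "y": 0, "z": 0, "spin": 0, "gripper": -1}])

```text
time: 9.15
eef_pos: [0.5327, -0.1893, 0.1758]
tcp_rot: [0.993, 0.12, 0.0, 0.0]
contact_force: [-0.1, -0.4, 0.2]
opening: 1.002
finger_force: 0.0
```

```bash
python3 - <<'E'
from h import *
from fit import *
for n in('top','scene'):
    c=grab(n); b,_=pts(c,.4,.6,.08,.32,.05,.083); print(' plate',rect(b),np.median(b,0).round(4))
    b,_=pts(c,.4,.78,.08,.32,.085,.102); print(' bridge',rect(b)); b,_=pts(c,.4,.78,.08,.32,.108,.2); print(' pin',circ(b),np.median(b[:,2]).round(4))
s=get_state();print(s['eef_pos'],R.from_quat(s['tcp_rot']).as_matrix().round(3))
cv2.imwrite('pics/s3.png',cv2.resize(c['color'][180:320,200:340],None,fx=4,fy=4)[...,::-1])
E
```

```text
plate [540.1 203.8  78.1  11.3  90. ] [0.5394 0.2054 0.0704]
 bridge [652.7 204.8 121.8  49.1 -88.9]
 pin [653.1 205.6  20.6] 0.139
 plate [540.7 200.3  80.2  15.1 -88.2] [0.5437 0.1999 0.0672]
 bridge [654.8 203.5 127.9  53.6 -88.6]
 pin [652.9 201.9  22.5] 0.1385
[ 0.53329043 -0.18978196  0.1769718 ] [[ 0.971  0.238  0.003]
 [ 0.238 -0.971 -0.002]
 [ 0.002  0.002 -1.   ]]
```

View pics/s3.png

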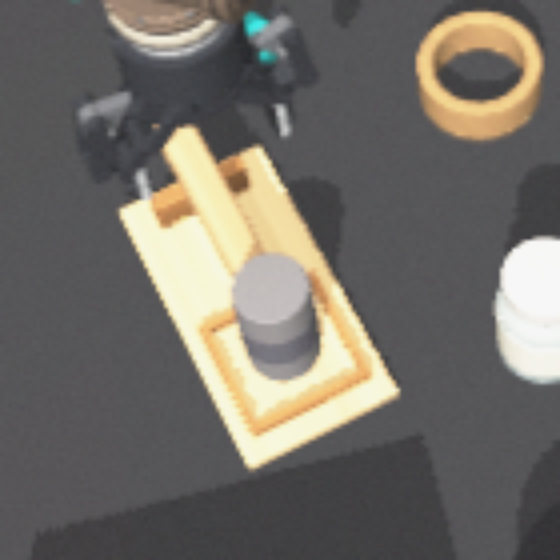

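The open fingers straddle the handle, at crop (145,185) and (285,120), with the handle centred between them at about (190,140). I descend and grip.

Emit:
step_arm(commands=[{"x": -5, "y": 0, "z": 25, "spin": 0, "gripper": -1}, {"x": 0, "y": 0, "z": 30, "spin": 0, "gripper": -1}, {"x": 0, "y": 0, "z": 30, "spin": 0, "gripper": -1}, {"x": 0, "y": 0, "z": 25, "spin": 0, "gripper": -1}, {"x": 0, "y": 0, "z": 14, "spin": 0, "gripper": -1}, {"x": 0, "y": 0, "z": 0, "spin": 0, "gripper": 0.2}, {"x": 0, "y": 0, "z": 0, "spin": 0, "gripper": 0.4}, {"x": 0, "y": 0, "z": 0, "spin": 0, "gripper": 1}, {"x": 0, "y": 0, "z": 0, "spin": 0, "gripper": 1}, {"x": 0, "y": 0, "z": 0, "spin": 0, "gripper": 1}], force=100)

```text
time: 10.25
eef_pos: [0.5285, -0.1913, 0.0533]
tcp_rot: [0.993, 0.12, 0.001, 0.001]
contact_force: [-1.5, 0.6, 5.3]
opening: 0.29
finger_force: 99.2
```

```bash
python3 - <<'E'
from h import *
from fit import *
s=get_state();print(s)
for n in('top','scene'):
    c=grab(n)
    b,_=pts(c,.56,.65,-.22,-.12,.09,.105); print(' head',circ(b),np.median(b[:,2]).round(4))
E
```

```text
{'time': 10.25, 'qpos': array([-5.27756996e-01,  2.78003957e-01,  1.97674647e+00, -1.90597483e-04,
        8.83868217e-01,  8.01778435e-01]), 'dq': array([-0.0005269 , -0.00092153,  0.00083691,  0.00237028,  0.00040567,
        0.00149702]), 'joint_efforts': array([-3.17640938e-01, -3.11968732e+01, -2.15328133e+01,  1.86580431e-02,
       -2.71599507e-01,  5.06753381e-02]), 'eef_pos': array([ 0.52854705, -0.19134373,  0.05328407]), 'tcp_rot': array([9.92724605e-01, 1.20397851e-01, 1.14067571e-03, 9.56806331e-04]), 'contact_force': array([-1.49458729,  0.59984957,  5.25241812]), 'wrist_torque': array([0.18852482, 0.2198524 , 0.10691719]), 'finger_force': 99.15498733520508, 'opening': 0.29025734326673464}
 head [ 602.7 -155.2   13.2] 0.0988
 head [ 592.5 -177.3   26.6] 0.1002
```

Emit:
step_arm(commands=[{"x": 0, "y": 0, "z": -5, "spin": 0, "gripper": 1}, {"x": 0, "y": 0, "z": -15, "spin": 0, "gripper": 1}, {"x": 0, "y": 0, "z": -25, "spin": 0, "gripper": 1}, {"x": 0, "y": 0, "z": -30, "spin": 0, "gripper": 1}, {"x": 0, "y": 0, "z": -30, "spin": 0, "gripper": 1}, {"x": 0, "y": 0, "z": -30, "spin": 0, "gripper": 1}, {"x": 0, "y": 0, "z": -25, "spin": 0, "gripper": 1}, {"x": 0, "y": 0, "z": -10, "spin": 0, "gripper": 1}, {"x": 0, "y": 0, "z": 0, "spin": 0, "gripper": 1}, {"x": 0, "y": 0, "z": 0, "spin": 0, "gripper": 1}], force=120)

```text
time: 11.35
eef_pos: [0.5265, -0.1903, 0.2197]
tcp_rot: [0.993, 0.12, -0.001, -0.001]
contact_force: [-0.2, -0.1, -5.0]
opening: 0.287
finger_force: 117.4
```

```bash
cat > go.py <<'E'
from h import *
import sys
s=get_state(); M=R.from_quat(s['tcp_rot']).as_matrix(); p=s['eef_pos']
print(p.round(4),'yaw',np.degrees(np.arctan2(M[1,0],M[0,0])).round(2),'F',s['contact_force'].round(1))
if len(sys.argv)>3:
    t=np.array(list(map(float,sys.argv[1:4]))); print('shift mm',(M.T@(t-p)*1000).round(1))
E
python3 go.py .590 .1885 .220; python3 - <<'E'
from h import *
from fit import *
c=grab('scene'); s=get_state(); M=R.from_quat(s['tcp_rot']).as_matrix()
P=cloud(c).reshape(-1,3); Q=(P-s['eef_pos'])@M
q=Q[(abs(Q[:,0]-65)<1e9)&(Q[:,0]>.035)&(Q[:,0]<.1)&(abs(Q[:,1])<.04)&(Q[:,2]>-.06)&(Q[:,2]<-.035)]
k=cv2.minEnclosingCircle((q[:,:2]*1000).astype(np.float32)); print('head in tool',k,np.median(q[:,2]))
A=np.c_[q[:,:2],np.ones(len(q))]; print('top slope',np.linalg.lstsq(A,q[:,2],rcond=None)[0])
E
```

```text
[ 0.5265 -0.1903  0.2197] yaw 13.8 F [-0.2 -0.1 -5. ]
shift mm [ 1.520e+02 -3.527e+02  1.000e-01]
head in tool ((65.51242065429688, 1.2936737537384033), 27.124061584472656) -0.04702170297840365
top slope [ 0.08312466  0.01110029 -0.05215712]
```

Emit:
step_arm(commands=[{"x": 8, "y": -18, "z": 0, "spin": 0, "gripper": 1}, {"x": 17, "y": -40, "z": 0, "spin": 0, "gripper": 1}, {"x": 18, "y": -42, "z": 0, "spin": 0, "gripper": 1}, {"x": 18, "y": -42, "z": 0, "spin": 0, "gripper": 1}, {"x": 18, "y": -42, "z": 0, "spin": 0, "gripper": 1}, {"x": 18, "y": -42, "z": 0, "spin": 0, "gripper": 1}, {"x": 18, "y": -42, "z": 0, "spin": 0, "gripper": 1}, {"x": 18, "y": -42, "z": 0, "spin": 0, "gripper": 1}, {"x": 12, "y": -28, "z": 0, "spin": 0, "gripper": 1}, {"x": 7, "y": -15, "z": 0, "spin": 0, "gripper": 1}])

```text
time: 12.4
eef_pos: [0.5896, 0.1909, 0.2186]
tcp_rot: [0.993, 0.121, -0.002, -0.0]
contact_force: [-0.6, 0.3, -3.8]
opening: 0.286
finger_force: 117.9
```

```bash
python3 - <<'E'
from h import *
from fit import *
for n in ('scene','top'):
    c=grab(n); s=get_state(); M=R.from_quat(s['tcp_rot']).as_matrix()
    P=cloud(c).reshape(-1,3); Q=(P-s['eef_pos'])@M
    q=Q[(Q[:,0]>.035)&(Q[:,0]<.1)&(abs(Q[:,1])<.04)&(Q[:,2]>-.06)&(Q[:,2]<-.035)]
    A=np.c_[q[:,:2],np.ones(len(q))]; print(len(q),cv2.minEnclosingCircle((q[:,:2]*1000).astype(np.float32)),np.linalg.lstsq(A,q[:,2],rcond=None)[0])
    if n=='scene':cv2.imwrite('pics/s4.png',cv2.resize(c['color'][170:310,350:490],None,fx=4,fy=4)[...,::-1])
E
python3 go.py .590 .1885 .190
```

```text
365 ((65.87337493896484, 2.624204158782959), 26.836305618286133) [ 0.04211409  0.03786748 -0.04828548]
0 ((0.0, 0.0), 0.0) [0. 0. 0.]
[0.59   0.1901 0.2191] yaw 13.96 F [ 0.6 -0.3 -4.8]
shift mm [-0.3  1.5 29.1]
```

View pics/s4.png

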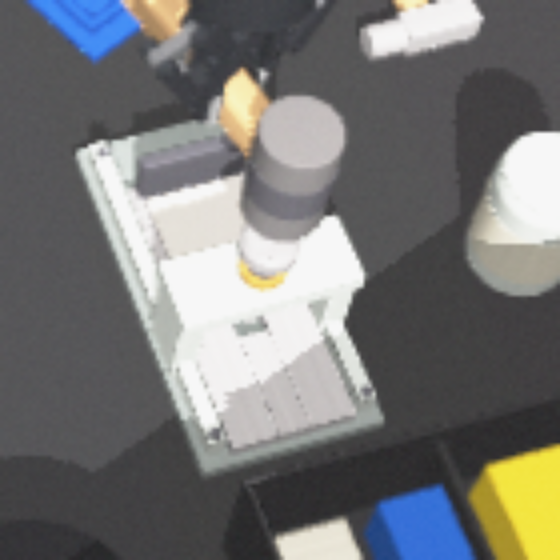

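The mallet head, at crop (295,150), stands directly above the pin head at (268,255). I press down.

Emit:
step_arm(commands=[{"x": 0, "y": 1, "z": 10, "spin": 0, "gripper": 1}, {"x": 0, "y": 0, "z": 12, "spin": 0, "gripper": 1}, {"x": 0, "y": 0, "z": 12, "spin": 0, "gripper": 1}, {"x": 0, "y": 0, "z": 5, "spin": 0, "gripper": 1}, {"x": 0, "y": 0, "z": 5, "spin": 0, "gripper": 1}, {"x": 0, "y": 0, "z": 5, "spin": 0, "gripper": 1}, {"x": 0, "y": 0, "z": 5, "spin": 0, "gripper": 1}, {"x": 0, "y": 0, "z": 3, "spin": 0, "gripper": 1}, {"x": 0, "y": 0, "z": 0, "spin": 0, "gripper": 1}, {"x": 0, "y": 0, "z": 0, "spin": 0, "gripper": 1}])

```text
time: 13.5
eef_pos: [0.5918, 0.1873, 0.1646]
tcp_rot: [0.993, 0.12, 0.001, 0.0]
contact_force: [0.8, -3.1, 1.1]
opening: 0.28
finger_force: 118.8
```

Emit:
step_arm(commands=[{"x": 0, "y": 0, "z": 2, "spin": 0, "gripper": 1}, {"x": 0, "y": 0, "z": 2, "spin": 0, "gripper": 1}, {"x": 0, "y": 0, "z": 1, "spin": 0, "gripper": 1}, {"x": 0, "y": 0, "z": 1, "spin": 0, "gripper": 1}, {"x": 0, "y": 0, "z": 0, "spin": 0, "gripper": 1}, {"x": 0, "y": 0, "z": 0, "spin": 0, "gripper": 1}, {"x": 0, "y": 0, "z": 0, "spin": 0, "gripper": 1}, {"x": 0, "y": 0, "z": 0, "spin": 0, "gripper": 1}, {"x": 0, "y": 0, "z": 0, "spin": 0, "gripper": 1}, {"x": 0, "y": 0, "z": 0, "spin": 0, "gripper": 1}])

```text
time: 14.5
eef_pos: [0.5917, 0.1873, 0.1609]
tcp_rot: [0.993, 0.12, 0.001, 0.0]
contact_force: [-4.9, -4.0, 10.1]
opening: 0.282
finger_force: 120.2
```

```bash
cat > tilt.py <<'E'
from h import *
c=grab('scene'); s=get_state(); M=R.from_quat(s['tcp_rot']).as_matrix(); print(s['eef_pos'].round(4),s['contact_force'].round(1))
P=cloud(c).reshape(-1,3); Q=(P-s['eef_pos'])@M
q=Q[(Q[:,0]>.035)&(Q[:,0]<.1)&(abs(Q[:,1])<.04)&(Q[:,2]>-.07)&(Q[:,2]<-.03)]
A=np.c_[q[:,:2],np.ones(len(q))]; print(len(q),cv2.minEnclosingCircle((q[:,:2]*1000).astype(np.float32)),np.linalg.lstsq(A,q[:,2],rcond=None)[0],np.median(q[:,2]))
E
python3 tilt.py
```

```text
[0.5917 0.1873 0.1609] [-4.4 -4.5 11.8]
378 ((64.98218536376953, 2.493450403213501), 27.343246459960938) [ 0.06760765  0.10061401 -0.05005768] -0.046103666231753715
```

Emit:
step_arm(commands=[{"x": 0, "y": 0, "z": 1, "spin": 0, "gripper": 1}, {"x": 0, "y": 0, "z": 1, "spin": 0, "gripper": 1}, {"x": 0, "y": 0, "z": 0, "spin": 0, "gripper": 1}, {"x": 0, "y": 0, "z": 0, "spin": 0, "gripper": 1}, {"x": 0, "y": 0, "z": -5, "spin": 0, "gripper": 1}, {"x": 0, "y": 0, "z": -10, "spin": 0, "gripper": 1}, {"x": 0, "y": 0, "z": -15, "spin": 0, "gripper": 1}, {"x": 0, "y": 0, "z": -15, "spin": 0, "gripper": 1}, {"x": 0, "y": 0, "z": -10, "spin": 0, "gripper": 1}, {"x": 0, "y": 0, "z": -5, "spin": 0, "gripper": 1}])

```text
time: 15.55
eef_pos: [0.5918, 0.1876, 0.2184]
tcp_rot: [0.993, 0.12, 0.001, -0.0]
contact_force: [-0.6, 0.5, -3.9]
opening: 0.282
finger_force: 117.9
```

Emit:
step_arm(commands=[{"x": -8, "y": 18, "z": 0, "spin": 0, "gripper": 1}, {"x": -17, "y": 40, "z": 0, "spin": 0, "gripper": 1}, {"x": -18, "y": 42, "z": 0, "spin": 0, "gripper": 1}, {"x": -18, "y": 42, "z": 0, "spin": 0, "gripper": 1}, {"x": -18, "y": 42, "z": 0, "spin": 0, "gripper": 1}, {"x": -18, "y": 42, "z": 0, "spin": 0, "gripper": 1}, {"x": -18, "y": 42, "z": 0, "spin": 0, "gripper": 1}, {"x": -18, "y": 42, "z": 0, "spin": 0, "gripper": 1}, {"x": -12, "y": 28, "z": 0, "spin": 0, "gripper": 1}, {"x": -7, "y": 15, "z": 0, "spin": 0, "gripper": 1}])

```text
time: 16.55
eef_pos: [0.527, -0.1944, 0.2165]
tcp_rot: [0.993, 0.119, -0.0, 0.0]
contact_force: [0.1, 0.4, -3.6]
opening: 0.288
finger_force: 118.1
```

```bash
python3 tilt.py; python3 go.py .5285 -.1913 .0535;python3 - <<'E'
from h import *
from fit import *
c=grab('scene')
for n in('scene','top'):
    c=grab(n) if n=='top' else c
    b,_=pts(c,.4,.6,.08,.32,.05,.083); print(' plate',rect(b),np.median(b,0).round(4))
    b,_=pts(c,.4,.78,.08,.32,.106,.2); print(' pin',circ(b),np.median(b[:,2]).round(4))
cv2.imwrite('pics/s5.png',cv2.resize(pickle.load(open('pics/scene.pkl','rb'))['color'][150:310,190:470],None,fx=2.8,fy=2.8)[...,::-1])
E
```

```text
[ 0.5269 -0.1956  0.2165] [-0.2 -1.1 -3.7]
403 ((65.14578247070312, 1.0904414653778076), 27.395095825195312) [ 0.11382754  0.02268397 -0.0532769 ] -0.04643441623818449
[ 0.5269 -0.1956  0.2165] yaw 13.62 F [-0.2 -1.1 -3.7]
shift mm [  2.8  -4.2 162.9]
 plate [541.4 200.5  79.6  15.1 -87.8] [0.5437 0.2002 0.0668]
 pin [654.2 202.3  21.2] 0.1173
 plate [540.  204.2  78.4  12.  -88.6] [0.5387 0.2031 0.0695]
 pin [658.4 225.7  39.3] 0.1171
```

View pics/s5.png

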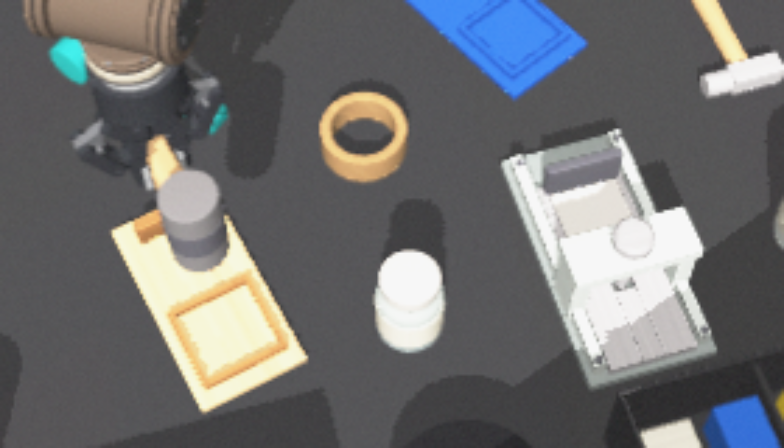

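The pin is down on its collar (top about 0.117 m, crop (633,238)). The mallet is held level over the rest, whose pocket is at crop (228,330). I lower it.

Emit:
step_arm(commands=[{"x": 3, "y": -4, "z": 0, "spin": 0, "gripper": 1}, {"x": 0, "y": 0, "z": 25, "spin": 0, "gripper": 1}, {"x": 0, "y": 0, "z": 30, "spin": 0, "gripper": 1}, {"x": 0, "y": 0, "z": 30, "spin": 0, "gripper": 1}, {"x": 0, "y": 0, "z": 25, "spin": 0, "gripper": 1}, {"x": 0, "y": 0, "z": 15, "spin": 0, "gripper": 1}, {"x": 0, "y": 0, "z": 10, "spin": 0, "gripper": 1}, {"x": 0, "y": 0, "z": 0, "spin": 0, "gripper": 1}, {"x": 0, "y": 0, "z": 0, "spin": 0, "gripper": 1}, {"x": 0, "y": 0, "z": 0, "spin": 0, "gripper": 1}])

```text
time: 17.7
eef_pos: [0.5308, -0.1877, 0.0831]
tcp_rot: [0.993, 0.12, 0.001, 0.001]
contact_force: [-0.0, -0.9, -3.9]
opening: 0.284
finger_force: 118.3
```

```bash
python3 tilt.py; python3 go.py .5285 -.1913 .0535
```

```text
[ 0.5307 -0.1877  0.083 ] [ 0.3  0.1 -3.7]
348 ((65.59680938720703, 2.117872953414917), 27.30500602722168) [ 0.12163322  0.0315906  -0.05407139] -0.04667016876521432
[ 0.5307 -0.1877  0.083 ] yaw 13.8 F [ 0.3  0.1 -3.7]
shift mm [-3.   2.9 29.5]
```

Emit:
step_arm(commands=[{"x": -2, "y": 2, "z": 0, "spin": 0, "gripper": 1}, {"x": 0, "y": 0, "z": 10, "spin": 0, "gripper": 1}, {"x": 0, "y": 0, "z": 8, "spin": 0, "gripper": 1}, {"x": 0, "y": 0, "z": 5, "spin": 0, "gripper": 1}, {"x": 0, "y": 0, "z": 2, "spin": 0, "gripper": 1}, {"x": 0, "y": 0, "z": 1, "spin": 0, "gripper": 1}, {"x": 0, "y": 0, "z": 1, "spin": 0, "gripper": 1}, {"x": 0, "y": 0, "z": 1, "spin": 0, "gripper": 1}, {"x": 0, "y": 0, "z": 0, "spin": 0, "gripper": 1}, {"x": 0, "y": 0, "z": 0, "spin": 0, "gripper": 1}])

```text
time: 18.75
eef_pos: [0.5284, -0.1897, 0.0536]
tcp_rot: [0.993, 0.12, 0.0, 0.0]
contact_force: [0.3, -0.5, -4.0]
opening: 0.285
finger_force: 118.5
```

```bash
python3 tilt.py; python3 go.py .5285 -.1913 .0535
```

```text
[ 0.5284 -0.1897  0.0536] [-0.1 -0.  -4.1]
336 ((65.27304077148438, 1.4655745029449463), 26.815319061279297) [ 0.0934502   0.02314424 -0.05172366] -0.04651479524149989
[ 0.5284 -0.1897  0.0536] yaw 13.8 F [-0.1 -0.  -4.1]
shift mm [-0.3  1.6  0.1]
```

Emit:
step_arm(commands=[{"x": 0, "y": 1, "z": 1, "spin": 0, "gripper": 1}, {"x": 0, "y": 0, "z": 0.5, "spin": 0, "gripper": 1}, {"x": 0, "y": 0, "z": 0.5, "spin": 0, "gripper": 1}, {"x": 0, "y": 0, "z": 0.5, "spin": 0, "gripper": 1}, {"x": 0, "y": 0, "z": 0, "spin": 0, "gripper": 1}, {"x": 0, "y": 0, "z": 0, "spin": 0, "gripper": 1}, {"x": 0, "y": 0, "z": 0, "spin": 0, "gripper": 1}, {"x": 0, "y": 0, "z": 0, "spin": 0, "gripper": 1}, {"x": 0, "y": 0, "z": 0, "spin": 0, "gripper": 1}, {"x": 0, "y": 0, "z": 0, "spin": 0, "gripper": 1}], force=60)

```text
time: 19.8
eef_pos: [0.5289, -0.1905, 0.0534]
tcp_rot: [0.993, 0.121, -0.0, -0.0]
contact_force: [-7.3, 3.6, 9.2]
opening: 0.282
finger_force: 120.4
```

Emit:
step_arm(commands=[{"x": 0, "y": 0, "z": -0.5, "spin": 0, "gripper": 1}, {"x": 0, "y": 0, "z": 0, "spin": 0, "gripper": 0.4}, {"x": 0, "y": 0, "z": 0, "spin": 0, "gripper": 0.2}, {"x": 0, "y": 0, "z": 0, "spin": 0, "gripper": 0}, {"x": 0, "y": 0, "z": 0, "spin": 0, "gripper": -0.5}, {"x": 0, "y": 0, "z": 0, "spin": 0, "gripper": -1}, {"x": 0, "y": 0, "z": 0, "spin": 0, "gripper": -1}, {"x": 0, "y": 0, "z": 0, "spin": 0, "gripper": -1}, {"x": 0, "y": 0, "z": 0, "spin": 0, "gripper": -1}, {"x": 0, "y": 0, "z": 0, "spin": 0, "gripper": -1}], force=20)

```text
time: 20.8
eef_pos: [0.5284, -0.1905, 0.0513]
tcp_rot: [0.993, 0.12, -0.0, -0.0]
contact_force: [-0.5, -0.6, -0.1]
opening: 1.0
finger_force: 0.0
```

Emit:
step_arm(commands=[{"x": 0, "y": 0, "z": -10, "spin": 0, "gripper": -1}, {"x": 0, "y": 0, "z": -20, "spin": 0, "gripper": -1}, {"x": 0, "y": 0, "z": -30, "spin": 0, "gripper": -1}, {"x": 0, "y": 0, "z": -40, "spin": 0, "gripper": -1}, {"x": 0, "y": 0, "z": -40, "spin": 0, "gripper": -1}, {"x": -30, "y": 0, "z": -30, "spin": 0, "gripper": -1}, {"x": -20, "y": 0, "z": -10, "spin": 0, "gripper": -1}, {"x": 0, "y": 0, "z": 0, "spin": 0, "gripper": -1}, {"x": 0, "y": 0, "z": 0, "spin": 0, "gripper": -1}, {"x": 0, "y": 0, "z": 0, "spin": 0, "gripper": -1}])

```text
time: 21.8
eef_pos: [0.4799, -0.202, 0.2304]
tcp_rot: [0.993, 0.12, -0.0, -0.001]
contact_force: [0.1, -0.8, -0.4]
opening: 0.995
finger_force: 0.0
```

```bash
python3 - <<'E'
from h import *
from fit import *
s=get_state(); print(s['eef_pos'],s['opening'],s['contact_force'])
c=grab('scene')
b,_=pts(c,.38,.72,-.32,-.09,.09,.13); print(' head',circ(b),np.median(b[:,2]).round(4))
A=np.c_[b[:,:2],np.ones(len(b))]; print(np.linalg.lstsq(A,b[:,2],rcond=None)[0])
b,_=pts(c,.38,.72,-.32,-.09,.05,.08); b=b[b[:,0]<.535]; print(' handle',rect(b),np.median(b[:,2]).round(4))
b,_=pts(c,.4,.78,.08,.32,.106,.2); print(' pin',circ(b),np.median(b[:,2]).round(4))
cv2.imwrite('pics/s6.png',cv2.resize(c['color'][150:310,190:470],None,fx=2.8,fy=2.8)[...,::-1])
E
```

```text
[ 0.47986983 -0.20202981  0.23040847] 0.994698624199795 [ 0.07214058 -0.80560663 -0.44617487]
 head [ 592.9 -177.3   26.8] 0.1001
[-0.03152734  0.02219854  0.12259741]
 handle [ 481.1 -207.8  116.3   26.7   15.4] 0.069
 pin [654.4 203.7  20.9] 0.1167
```

View pics/s6.png

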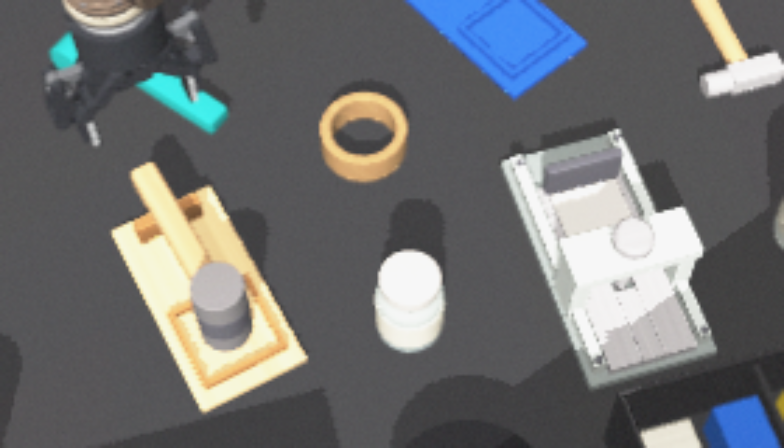

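The mallet stands in the pocket, head at crop (222,300), with its handle over the cross bar. The pin is down at (633,238), and the gripper is clear and open.

```bash
python3 -c "
from plant import *
print(sign_off())"
```

```text
the job is handed in; nothing more can be done
None
```

I handed the job in at about 22 s: by my last camera check the carriage is home, the pin is fully down from mallet presses rather than a swung blow, and the mallet stands back in its rest. The sign-off did not report a verdict.

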